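# Mount the toroidal transformer on the amplifier's stud

## Task

Mount the transformer in the open amplifier chassis: thread onto the upright stud, from the bottom up, the large rubber pad, the ring-shaped transformer, the small rubber pad and the steel cap plate with its raised boss upward, each lying flat on the one below, ready for the nut. Lower the transformer into place rather than dropping it, and do not shove the tape roll and wire reel about.

Things in the scene. Friction and masses are not known exactly. Their poses are not given: they have to be found in the camera images.
- chassis: Open aluminium tray, fixed. Origin: on the axis of its upright steel stud, at the tray's underside (on the bench), z up. Floor top at z 4 mm. Stud 10 mm thick, top at z 62 mm, tapered over the last 7 mm. Walls 3 mm, 22 mm high, outside at x +-90, y +90 and -160 mm. Fixed green circuit board with parts up to 40 mm high beyond y -94 mm; bare floor for 85 mm round the stud.
- large_pad: Loose black rubber ring lying flat, the bigger of the two: outside diameter 54 mm, hole 18 mm, 10 mm thick. Origin: centre of its underside, z up; keep the upper side up.
- transformer: Loose toroidal transformer, a copper-coloured ring with brown winding bands, lying flat: outside diameter 52 mm, hole 22 mm, 22 mm high, about 0.3 kg. Origin: centre of its underside, z up.
- small_pad: Loose black rubber ring lying flat, the smaller of the two: outside diameter 36 mm, hole 18 mm, 10 mm thick. Origin: centre of its underside, z up; keep the upper side up.
- cap_plate: Loose round steel plate lying flat, boss up: flange 50 mm in diameter and 4 mm thick, with a raised round boss 28 mm in diameter whose top is 13 mm above the underside; hole of 16 mm right through. Grip it by the boss. About 80 g. Origin: centre of the underside, z up.
- tape_roll: Bystander among the parts: cardboard-brown tape ring lying flat, outside diameter 62 mm, opening 49 mm, 19 mm high. Not part of the job. Origin: centre of its underside.
- wire_reel: Bystander among the parts: small upright grey reel of copper wire, flanges 44 mm in diameter, 34 mm high. Not part of the job. Origin: centre of its underside.
Things that resemble listed ones, but are neither listed nor needed, are in the scene too. Leave any green, pink or red look-alike of the large_pad alone.

How it is judged (in metres and radians):
On the way, in this order (a step that is already met when the one before it is completed fails the run):
1. the large rubber pad lies on the chassis floor, round the stud (horizontal distance between large_pad and chassis below 0.008 m and z of large_pad in the frame of chassis between 0.001 and 0.007 m and angle between large_pad's own z axis and vertical below 0.12 rad), for 0.2 s.
2. the transformer sits on the large pad, round the stud (horizontal distance between transformer and chassis below 0.008 m and z of transformer in the frame of chassis between 0.011 and 0.017 m and angle between transformer's own z axis and vertical below 0.12 rad), for 0.2 s.
3. the small rubber pad lies on the transformer, round the stud (horizontal distance between small_pad and chassis below 0.008 m and z of small_pad in the frame of chassis between 0.033 and 0.039 m and angle between small_pad's own z axis and vertical below 0.12 rad), for 0.2 s.
4. the steel cap plate lies flat on the small pad, boss up, round the stud (horizontal distance between cap_plate and chassis below 0.008 m and z of cap_plate in the frame of chassis between 0.043 and 0.049 m and angle between cap_plate's own z axis and vertical below 0.12 rad), for 0.2 s.
At the end, for the whole second after the job is handed in: On the stud from the bottom up: large pad, transformer, small pad, cap plate; each origin within 8 mm of the stud axis and within 3 mm of its seated height above the chassis origin (4, 14, 36, 46 mm), z up within 0.12 rad, at rest (under 0.02 m/s) (all of step 1 and all of step 2 and all of step 3 and all of step 4 and linear speed of each of large_pad, transformer, small_pad, cap_plate below 0.02 m/s); the robot touches nothing.
It fails at once if the transformer is dropped onto the stud (falling faster than 0.5 m/s close to its seat) (linear speed of transformer above 0.5 m/s and horizontal distance between transformer and chassis below 0.03 m and height (world z) of transformer below 0.06 m).
It fails at once if the tape roll is shoved more than 30 mm from its place (distance of tape_roll from where it was at the start of the episode above 0.03 m).
It fails at once if the wire reel is shoved more than 30 mm from its place (distance of wire_reel from where it was at the start of the episode above 0.03 m).
It also fails if it takes over 93 s, if anything falls off the work surface, if the arm or the gripper's body presses on something with over 40 N, if the wrist force passes 120 N, or if a joint passes its speed limit or range.

## Robot

A 6-joint arm with a two-finger parallel gripper is mounted at the origin on the work surface. World frame = base frame: x ahead of the robot, y to its left, z up, the work surface at z = 0. Lengths are in mm, angles in rad, forces in N, time in s.
With the tool pointing down it reaches from about 300 to 875 mm from the base axis. Payload 6.4 kg.
Tool frame: the origin (TCP) lies midway between the tips of the shut fingers; the grasp point (between the pads) lies 19 mm behind it; z points along the fingers, y is the line along which they close (so a half turn about z gives the same grasp; the last joint's range is limited). The gripper opens to 85 mm and grips with 20 to 120 N. Pads are 22 mm wide; open, the fingers measure 114 mm over their backs; the gripper's body (76 mm by 85 mm) begins 54 mm behind the grasp point. The pads swing forward as they close: fully open they stand 13 mm farther back than shut.
Start: joints at [-1.345, 0.181, 1.607, -0, 1.354, -0.206], TCP at [240.658, -522.231, 231.288] pointing down, gripper open.
Joint ranges: [-2.99, 2.99], [-0.89, 2.07], [0.3, 2.58], [-1.14, 4.28], [0, 2.63], [-3.12, 3.12]. Speed limits (rad/s): [2.57, 2.57, 3.01, 3.14, 3.14, 3.14].

## Interface

Orientations are given as a rotation vector (axis times angle).
In Python, from plant import ctrl, eyes gives the robot as it stands.
- The arm moves only by the tool send_rows, never from a script. Its argument "targets" is a list of rows, each a list of 7 numbers: the shift along the tool's x, y, z in units of 25 mm (1.0 is 25 mm), then the turn, a rotation vector about the tool's x, y, z in units of 5 degrees (1.0 is 5 degrees), then the closure, from 0 (fully open) to 1 (shut). A call has 1 to 12 rows; each row shifts and turns the commanded pose from where the row before left it, along the tool's axes as they then stand; what a row does not reach is not made up. A row lasts 1/10 s, in which the tool goes at most 50 mm and 8.59 degrees, less where a joint would pass 70% of its speed; a pose out of reach is approached as far as the arm can. A call is refused whole if a number of a shift passes 1 or a number of a turn 1, either way. A call with a gripper value outside its range is refused whole. The fingers move at their own pace and stop on an object; the grip force is fixed at half the most. Time passes only in rows, so rows that do not move let the fingers close. It gives the time, the measured TCP pose, the force, the opening and the grip force at its end, in the units of the state.
- ctrl.read_state(): the state, without advancing time (a new reading comes with each control period).
- eyes.read_camera(name): name is "side" or "top"; returns a dict with "image" (420x560x3 uint8, red, green, blue), "vfov" (degrees; the focal length in pixels is half the picture's height over the tangent of half this angle, whatever the lens; pixels are square), "cx", "cy" (the principal point, pixels), "k1" (the pictures are not rectified: a ray, as slopes to the right and down, at radius r is drawn at 1 + k1 r^2 times it, then the intrinsics apply), "pose" (4x4, takes a point from camera to world coordinates). Camera axes: x right, y down, z forward; pixel columns grow to the right and rows downward; lengths in mm; the calibration is good to about 2 mm. A picture is of the moment at which its call begins. There is no depth.
- ctrl.job_done(): hands the job in; it is judged then, once.
The state is a dict: "clock": time; "qpos": joint angles; "joint_velocities": joint speeds; "joint_efforts": joint torques, N m; "tcp_pos": TCP position; "tcp_rot": TCP orientation; "wrist_force": force on the tool from outside, world axes, zero at the start; "torque": the same for the moment, N m; "gripper_width": finger opening in mm; "finger_force": force on a finger pad.
Only numpy, scipy, OpenCV 4.12 (cv2) and the standard library are available. Lean on these libraries where they do the work, as an engineer would, in place of code of your own. Each camera call takes 0.05 s, during which the arm holds its last target. There are 200 camera calls.

## Working session

There is one attempt and no reset: what is moved stays moved. The work goes in short steps, Python scripts to look and compute and a tool call to move; the robot and the scene stay as the last step left them, time stands still between calls to the robot, and variables do not carry over. Pictures are saved under pics/ and viewed, at most 14 in all, crops included, and the job is handed in when it is done.

Besides the shell and the picture viewer there is one more tool, called after ">>>" as a command line: name --pt "numbers of a row" for each row, then --argument value for the rest. send_rows: Moves the arm, as the interface text tells. Its arguments: {"type":"object","properties":{"targets":{"type":"array","items":{"type":"array","items":{"type":"number"}}}},"required":["targets"]}

```bash
mkdir -p pics; ls; cat > h.py <<'E'
import numpy as np, cv2
from plant import ctrl, eyes
def cam(n):
    return eyes.read_camera(n)
def K(c):
    f=c["image"].shape[0]/2/np.tan(np.radians(c["vfov"])/2); return f
def ray(c,u,v):
    f=K(c); d=np.array([(u-c["cx"])/f,(v-c["cy"])/f]); s=d.copy()
    for _ in range(30): s=d/(1+c["k1"]*(s@s))
    P=np.array(c["pose"]); r=P[:3,:3]@np.array([s[0],s[1],1]); return P[:3,3],r/np.linalg.norm(r)
def atz(c,u,v,z):
    o,r=ray(c,u,v); return o+r*(z-o[2])/r[2]
def proj(c,p):
    P=np.array(c["pose"]); q=P[:3,:3].T@(np.atleast_2d(p)-P[:3,3]).T; s=q[:2]/q[2]
    return (s*(1+c["k1"]*(s**2).sum(0))*K(c)+np.array([[c["cx"]],[c["cy"]]])).T
def tri(rs):
    A=np.zeros((3,3));b=np.zeros(3)
    for o,r in rs:
        M=np.eye(3)-np.outer(r,r);A+=M;b+=M@o
    return np.linalg.solve(A,b)
def save(c,n,crop=None,s=1):
    im=c["image"][:,:,::-1]
    if crop: x0,y0,x1,y1=crop; im=im[y0:y1,x0:x1]
    cv2.imwrite("pics/"+n,cv2.resize(im,None,fx=s,fy=s,interpolation=cv2.INTER_CUBIC))
E
python3 - <<'E'
from h import *
for n in("top","side"):
    c=cam(n); save(c,n+"0.png",None,1.4); print(n,c["vfov"],c["cx"],c["cy"],c["k1"],np.round(c["pose"],3).tolist())
    np.save(n+"0.npy",c,allow_pickle=True)
print(ctrl.read_state())
E
```

```text
pics
top 45.80631999634676 277.3446774799044 205.6759960109556 -0.11981513154953194 [[-0.02, -0.998, 0.06, 542.012], [-1.0, 0.02, -0.002, 112.842], [0.001, -0.06, -0.998, 1413.717], [0.0, 0.0, 0.0, 1.0]]
side 57.70987140111691 274.3917485961408 204.773280214957 -0.030114789723546167 [[-0.768, -0.346, 0.539, 172.667], [-0.64, 0.404, -0.653, 619.039], [0.008, -0.847, -0.532, 486.868], [0.0, 0.0, 0.0, 1.0]]
{'clock': 0.1, 'qpos': array([-1.34528227e+00,  1.81454764e-01,  1.60791619e+00,  7.46786437e-07,
        1.35379383e+00, -2.06324603e-01]), 'joint_velocities': array([ 0.00048134, -0.00190542, -0.0018452 , -0.00106177,  0.00073193,
        0.00058061]), 'joint_efforts': array([ 7.32280332e-04, -4.45878267e+01, -3.52237451e+01, -2.74563617e-04,
        4.18835669e-03,  6.29190726e-07]), 'tcp_pos': array([ 240.55092064, -521.71685356,  230.4770257 ]), 'tcp_rot': array([-3.06710887e+00, -6.72735042e-01,  2.25372829e-05]), 'wrist_force': array([-0.00668091,  0.96453384,  0.3134133 ]), 'torque': array([-0.02242867,  0.01743479, -0.01545616]), 'finger_force': 0.0, 'gripper_width': 85.41131516428347}
```

View pics/top0.png

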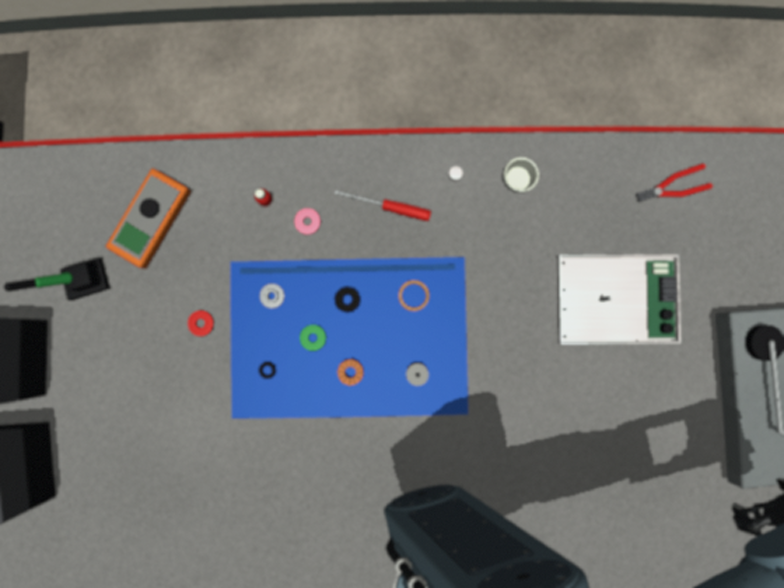

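View pics/side0.png

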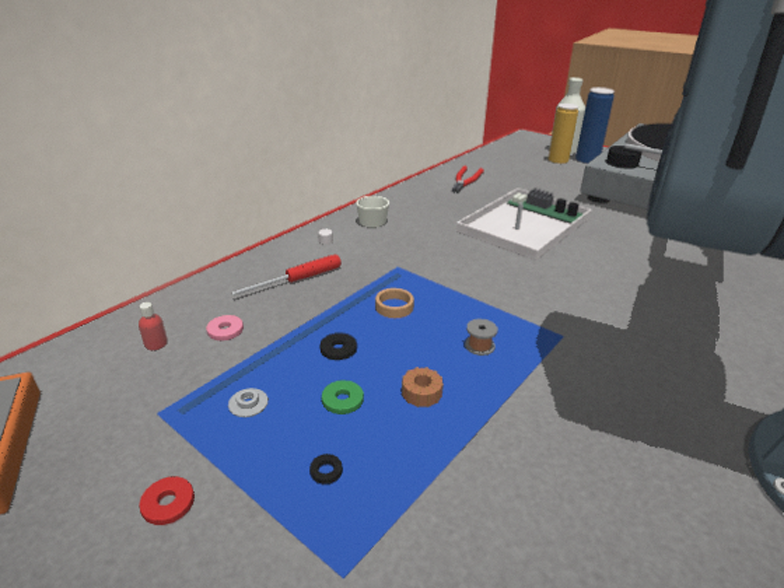

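The top view (1.4x) shows the cap plate at (271,296), the large black ring at (347,299) and the small black ring at (267,370). The copper toroid is at (350,372), the tape at (414,296), the reel at (417,374) and the stud at about (604,298).

Large-pad candidates are black (347,299), green (313,338), pink (307,221) and red (201,323). The black one fits, as the others are the coloured look-alikes. I'll measure all the parts and confirm in one enlarged crop.

```bash
cat > m.py <<'E'
from h import *
from scipy.optimize import least_squares
def mask(c,uv,R):
    im=c["image"]; hsv=cv2.cvtColor(im,cv2.COLOR_RGB2HSV).astype(int)
    blue=((hsv[...,0]>100)&(hsv[...,0]<130)&(hsv[...,1]>120)&(hsv[...,2]>60)).astype(np.uint8)
    m=1-blue; w=np.zeros_like(m); cv2.circle(w,tuple(int(round(x)) for x in uv),R,1,-1); m&=w
    cs,_=cv2.findContours(m,cv2.RETR_EXTERNAL,cv2.CHAIN_APPROX_NONE)
    k=max(cs,key=cv2.contourArea); f=np.zeros_like(m); cv2.drawContours(f,[k],-1,1,-1)
    v,u=np.nonzero(f); return np.array([u.mean(),v.mean()]),f.sum(),(u.min(),u.max(),v.min(),v.max())
a=np.linspace(0,2*np.pi,72)
def hull(c,x,y,zs):
    P=np.vstack([np.c_[x+r*np.cos(a),y+r*np.sin(a),0*a+z] for r,z in zs])
    h=cv2.convexHull(proj(c,P).astype(np.float32)); M=cv2.moments(h); return np.array([M["m10"],M["m01"]])/M["m00"],M["m00"]
E
cat > go.py <<'E'
from m import *
T=np.load("top0.npy",allow_pickle=True).item();S=np.load("side0.npy",allow_pickle=True).item()
parts={"cap":((271,296),(248,403),[(25,0),(25,-9),(14,0)]),"large":((347,299),(339,346),27),"small":((267,370),(326,468),18),"trafo":((350,372),(423,386),26)}
for n,(t,s,r) in parts.items():
    mt,At,bt=mask(T,np.array(t)/1.4,16); ms,As,bs=mask(S,np.array(s)/1.4,24)
    def f(p):
        zs=[(25,0),(25,p[2]-9),(14,p[2])] if n=="cap" else [(r,0),(r,p[2])]
        (h,A),(g,B)=hull(T,p[0],p[1],zs),hull(S,p[0],p[1],zs)
        return np.r_[h-mt,g-ms,(np.sqrt(A)-np.sqrt(At))*.3,(np.sqrt(B)-np.sqrt(As))*.3]
    q=least_squares(f,np.r_[atz(T,*mt,5)[:2],10]); print(n,np.round(q.x,1),"res px",np.round(q.fun,2),"top@z/2",np.round(atz(T,*mt,q.x[2]/2)[:2],1),"side@",np.round(atz(S,*ms,q.x[2]/2)[:2],1))
im=np.zeros((600,800,3),np.uint8)
im[:,:400]=cv2.resize(T["image"][180:300,165:245],(400,600),interpolation=cv2.INTER_CUBIC)
im[:300,400:]=cv2.resize(T["image"][180:250,398:490],(400,300),interpolation=cv2.INTER_CUBIC)
im[300:,400:]=cv2.resize(S["image"][130:185,325:425],(400,300),interpolation=cv2.INTER_CUBIC)
cv2.imwrite("pics/crop1.png",im[:,:,::-1])
E
python3 go.py
```

```text
cap [619.1 348.1  10. ] res px [ 0.15 -0.99  0.26  1.08 -0.3  -0.14] top@z/2 [616.  347.8] side@ [616.9 349.8]
large [607.9 194.4   9.8] res px [ 0.04 -0.8   0.27  0.6   0.74  0.42] top@z/2 [605.6 194.6] side@ [609.1 194. ]
small [467.7 363.7  10. ] res px [ 1.75 -2.71 -1.74  2.7   2.63  0.56] top@z/2 [460.1 368.8] side@ [469.1 358.6]
trafo [460.5 191.   10. ] res px [-0.03 -0.65  0.38  3.68 -0.42 -0.9 ] top@z/2 [458.5 191. ] side@ [466.3 184.2]
```

View pics/crop1.png

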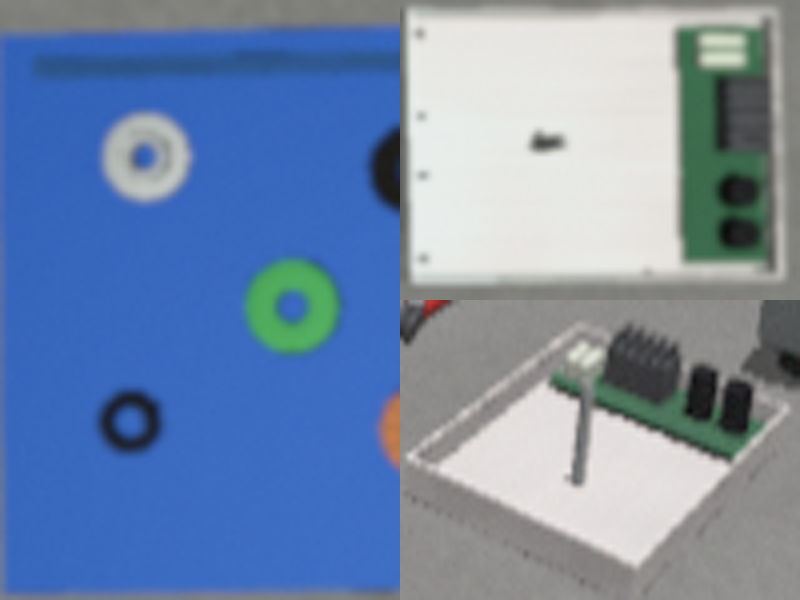

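The crop shows the cap plate with a stepped boss (145,157), green look-alike (292,306), small black ring (130,422), and the stud with its foot at about (533,142) and its top at about (562,142) in the upper right panel. I'll fix the height fit (numeric step, black threshold) and measure the stud.

```bash
sed -i 's/,1\]>120)&(hsv\[...,2\]>60)/,1]>130)\&(hsv[...,2]>110)/' m.py; sed -i 's/10\]); print/12],diff_step=.01,x_scale=[5,5,5]); print/; s/,"top@z.*$/)/' go.py
cat >> go.py <<'E'
ct=lambda x,y,s=(400/92,300/70):(398+x/s[0],180+y/s[1])
cs=lambda x,y:(325+x/4,130+y/(300/55))
b=[ct(531,142),cs(178,182)];
print("foot top@4",atz(T,*ct(533,142),4),"top end top@60",atz(T,*ct(562,142),60),"foot side@4",atz(S,*cs(178,182),4))
print("tri tip",tri([ray(T,*ct(562,142)),ray(S,*cs(187,52))]))
for p in ((533,-318),): print(proj(T,[[*p,4],[*p,62]]),proj(S,[[*p,4],[*p,62]]))
for k in ((405,8),(778,8),(785,280),(410,283)):print(np.round(atz(T,*ct(k[0]-400,k[1]),22),1))
E
python3 go.py
```

```text
cap [617.2 348.7  17.6] res px [-0.23 -0.43  0.29  0.17 -0.29  0.47]
large [607.1 194.7  12.9] res px [-0.18 -0.45  0.32  0.2   0.27  0.46]
small [468.  358.9  11.9] res px [-0.25 -0.56  0.32  0.15  0.32  0.43]
trafo [460.7 191.3  27.1] res px [-0.31 -0.56  0.4   0.09 -0.33  0.29]
foot top@4 [ 590.13509106 -602.29838475    4.        ] top end top@60 [ 587.78111127 -593.97964841   60.        ] foot side@4 [ 596.81068196 -326.80905404    4.        ]
tri tip [ 647.18448629 -588.77495493   -7.63888641]
[[427.25371015 235.18781832]
 [433.5503967  235.1638166 ]] [[388.52691492 170.98834208]
 [392.04228847 151.92556128]]
[ 685.9 -236.9   22. ]
[ 681.9 -489.    22. ]
[ 499.7 -485.8   22. ]
[ 504.5 -234.    22. ]
```

```bash
cat > st.py <<'E'
from m import *
T=np.load("top0.npy",allow_pickle=True).item();S=np.load("side0.npy",allow_pickle=True).item()
u0,v0=398+(547-400)/(400/92),180+142/(300/70)
g=T["image"].mean(2); print(np.round(g[209:219,424:442]).astype(int))
ct=lambda x,y:(398+(x-400)/(400/92),180+y/(300/70)); cs=lambda x,y:(325+(x-400)/4,130+(y-300)/(300/55))
print("foot/tip top",atz(T,*ct(533,142),4),atz(T,*ct(562,142),60)," foot side",atz(S,*cs(577,482),4),"tri",tri([ray(T,*ct(562,142)),ray(S,*cs(587,350))]))
for p in ((593,-325.5),): print(proj(T,[[*p,4],[*p,62]]),proj(S,[[*p,4],[*p,62]]), "side meas foot,tip",cs(577,482),cs(587,350))
s=S["image"][:,:,0].astype(int); print(s[138:166:3,360:382])
E
python3 st.py
```

```text
[[233 233 233 233 231 225 225 230 232 232 232 232 231 231 231 231 230 230]
 [232 233 233 230 220 195 195 217 224 224 223 225 230 231 231 231 230 230]
 [232 232 232 225 190 150 150 174 181 177 180 197 222 230 231 231 230 230]
 [232 232 231 217 162 111 101 114 115 116 132 170 210 228 231 230 230 230]
 [232 232 228 201 141  89  74  77  80  90 117 160 203 225 230 230 230 230]
 [231 231 226 199 151 115 106 110 123 138 154 180 210 227 230 230 230 229]
 [231 230 229 220 196 176 170 175 191 204 212 219 225 229 231 230 230 230]
 [231 231 231 230 226 223 221 223 226 229 231 230 230 231 231 230 230 230]
 [232 232 232 232 232 231 232 231 232 232 232 232 232 231 231 231 230 231]
 [232 232 231 231 231 232 232 232 232 232 232 232 232 231 232 231 232 232]]
foot/tip top [ 596.13665298 -324.17041569    4.        ] [ 593.58650748 -325.67108732   60.        ]  foot side [ 597.36368001 -326.32945       4.        ] tri [ 594.57497522 -317.3685096    82.49048179]
[[429.08162057 214.21438434]
 [435.43530818 213.31454409]] [[370.47064131 163.8964148 ]
 [373.35145963 145.28467648]] side meas foot,tip (369.25,
[... 280 characters left out ...]
6 145 143 121  83  59  59  59
   56  56  54  51]
 [227 225 226 220 200 193 164  98  75  60  91 113 123 112  77  79  79  78
   76  77  75  72]
 [228 227 226 227 226 226 227 224 221 183 100 111 146 187 193 192 161  92
   71  57  55  59]
 [228 227 227 228 227 227 227 226 208 129 110 119 174 226 224 225 227 227
  227 227 227 227]
 [229 229 228 228 229 228 228 223 187 101 112 137 193 228 226 227 227 228
  228 227 227 226]
 [229 228 228 227 229 228 228 216 144 110 118 166 222 229 228 229 228 227
  229 230 230 229]
 [227 229 229 229 229 222 182 163 111 116 134 190 228 229 229 229 230 230
  229 229 230 228]
 [230 229 229 230 229 229 227 227 228 228 228 229 228 228 230 228 229 227
  228 229 228 227]]
```

>>> send_rows --pt "0 0 0.8 0 0 0.99 0" --pt "0 0 0.8 0 0 0.99 0" --pt "0 0 0.8 0 0 0.99 0" --pt "0 0 0.8 0 0 0.99 0" --pt "0 0 0.8 0 0 0.99 0" --pt "0 0 0 0 0 0 0"

```text
clock: 0.7
tcp_pos: [240.0, -519.6, 127.8]
tcp_rot: [-3.135, 0.002, 0.002]
wrist_force: [0.1, 0.1, -0.1]
gripper_width: 85.3
finger_force: 0.0
```

>>> send_rows --pt "0.506 -0.986 0 0 0 0 0" --pt "0.506 -0.986 0 0 0 0 0" --pt "0.506 -0.986 0 0 0 0 0" --pt "0.506 -0.986 0 0 0 0 0" --pt "0.506 -0.986 0 0 0 0 0" --pt "0.506 -0.986 0 0 0 0 0" --pt "0.506 -0.986 0 0 0 0 0" --pt "0.506 -0.986 0 0 0 0 0" --pt "0.506 -0.986 0 0 0 0 0" --pt "0.506 -0.986 0 0 0 0 0" --pt "0.506 -0.986 0 0 0 0 0" --pt "0.506 -0.986 0 0 0 0 0"

```text
clock: 1.9
tcp_pos: [393.3, -225.8, 132.4]
tcp_rot: [3.141, 0.004, 0.002]
wrist_force: [0.4, -1.3, -0.3]
gripper_width: 85.5
finger_force: 0.0
```

>>> send_rows --pt "0.506 -0.986 0 0 0 0 0" --pt "0.506 -0.986 0 0 0 0 0" --pt "0.506 -0.986 0 0 0 0 0" --pt "0.506 -0.986 0 0 0 0 0" --pt "0.506 -0.986 0 0 0 0 0" --pt "0.506 -0.986 0 0 0 0 0" --pt "0.506 -0.986 0 0 0 0 0" --pt "0.506 -0.986 0 0 0 0 0" --pt "0.506 -0.986 0 0 0 0 0" --pt "0.506 -0.986 0 0 0 0 0" --pt "0.506 -0.986 0 0 0 0 0" --pt "0.506 -0.986 0 0 0 0 0"

```text
clock: 3.1
tcp_pos: [545.3, 70.4, 132.5]
tcp_rot: [3.141, 0.004, 0.002]
wrist_force: [-0.2, -0.6, 0.8]
gripper_width: 85.3
finger_force: 0.0
```

>>> send_rows --pt "0.506 -0.986 0 0 0 0 0" --pt "0.506 -0.986 0 0 0 0 0" --pt "0.506 -0.986 0 0 0 0 0" --pt "0.506 -0.986 0 0 0 0 0" --pt "0.506 -0.986 0 0 0 0 0" --pt "0 0 0 0 0 0 0" --pt "0 0 0 0 0 0 0"

```text
clock: 3.8
tcp_pos: [607.7, 192.9, 131.8]
tcp_rot: [3.141, 0.004, 0.0]
wrist_force: [-0.2, 0.1, -0.2]
gripper_width: 85.4
finger_force: 0.0
```

>>> send_rows --pt "0 -0.07 0.9 0 0 0 0" --pt "0 0 0.9 0 0 0 0" --pt "0 0 0.9 0 0 0 0" --pt "0 0 0.9 0 0 0 0" --pt "0 0 0.9 0 0 0 0" --pt "0 0 0.4 0 0 0 0" --pt "0 0 0.4 0 0 0 0" --pt "0 0 0 0 0 0 0.2" --pt "0 0 0 0 0 0 0.3" --pt "0 0 0 0 0 0 0.3"

```text
clock: 4.8
tcp_pos: [608.6, 194.4, 0.1]
tcp_rot: [-3.141, 0.0, -0.003]
wrist_force: [0.4, -1.0, -0.9]
gripper_width: 60.0
finger_force: 0.0
```

```bash
python3 -c "
from h import *
s=ctrl.read_state();print(s['qpos'],s['tcp_pos'],s['wrist_force'],s['gripper_width'])"
```

```text
[ 1.23664017e-01  5.97921193e-01  1.56101035e+00 -1.07034650e-05
  9.80583148e-01  1.69454597e+00] [6.08626734e+02 1.94354923e+02 9.22961779e-02] [ 0.39190243 -0.99322649 -0.94496946] 59.993313608469144
```

>>> send_rows --pt "0 0 0.08 0 0 0 0.35" --pt "0 0 0 0 0 0 0.42" --pt "0 0 0 0 0 0 0.45" --pt "0 0 0 0 0 0 0.45"

```text
clock: 5.2
tcp_pos: [608.7, 194.5, -1.5]
tcp_rot: [-3.141, -0.0, -0.004]
wrist_force: [-1.8, -0.1, 6.8]
gripper_width: 50.9
finger_force: 61.1
```

>>> send_rows --pt "0 0 0 0 0 0 0.2" --pt "0 0 0 0 0 0 0.2" --pt "0 0 0 0 0 -1 0.2" --pt "0 0 0 0 0 -1 0.2" --pt "0 0 0 0 0 -1 0.2" --pt "0 0 0 0 0 -1 0.2" --pt "0 0 0 0 0 -1 0.2" --pt "0 0 0 0 0 -1 0.2" --pt "0 0 0 0 0 -1 0.2" --pt "0 0 0 0 0 -1 0.2" --pt "0 0 0 0 0 -1 0.2" --pt "0 0 0 0 0 -1 0.2"

```text
clock: 6.4
tcp_pos: [607.4, 194.3, -3.5]
tcp_rot: [-2.845, -1.333, 0.001]
wrist_force: [0.5, 0.5, -0.9]
gripper_width: 68.6
finger_force: 0.0
```

>>> send_rows --pt "0 0 0 0 0 -1 0.2" --pt "0 0 0 0 0 -1 0.2" --pt "0 0 0 0 0 -1 0.2" --pt "0 0 0 0 0 -1 0.2" --pt "0 0 0 0 0 -1 0.2" --pt "0 0 0 0 0 -1 0.2" --pt "0 0 0 0 0 -1 0.2" --pt "0 0 0 0 0 -1 0.2" --pt "0 0 0 0 0 0 0.35" --pt "0 0 0 0 0 0 0.45" --pt "0 0 0 0 0 0 0.45" --pt "0 0 0 0 0 0 0.45"

```text
clock: 7.6
tcp_pos: [608.0, 194.4, -2.7]
tcp_rot: [2.223, 2.219, 0.001]
wrist_force: [-2.1, 0.2, 4.9]
gripper_width: 51.2
finger_force: 62.6
```

>>> send_rows --pt "0 0 -0.4 0 0 0 0.5" --pt "0 0 -0.8 0 0 0 0.5" --pt "0 0 -0.9 0 0 0 0.5" --pt "0 0 -0.9 0 0 0 0.5" --pt "0 0 -0.8 0 0 0 0.5" --pt "-0.5 0 -0.4 0 0 0 0.5" --pt "-0.99 -0.02 0 0 0 0 0.5" --pt "-0.99 -0.02 0 0 0 0 0.5" --pt "-0.99 -0.02 0 0 0 0 0.5" --pt "-0.99 -0.02 0 0 0 0 0.5" --pt "-0.99 -0.02 0 0 0 0 0.5" --pt "-0.99 -0.02 0 0 0 0 0.5"

```text
clock: 8.8
tcp_pos: [603.8, 31.5, 101.3]
tcp_rot: [-2.222, -2.22, 0.001]
wrist_force: [0.4, -0.2, -0.2]
gripper_width: 51.6
finger_force: 62.5
```

>>> send_rows --pt "-0.99 -0.02 0 0 0 0 0.5" --pt "-0.99 -0.02 0 0 0 0 0.5" --pt "-0.99 -0.02 0 0 0 0 0.5" --pt "-0.99 -0.02 0 0 0 0 0.5" --pt "-0.99 -0.02 0 0 0 0 0.5" --pt "-0.99 -0.02 0 0 0 0 0.5" --pt "-0.99 -0.02 0 0 0 0 0.5" --pt "-0.99 -0.02 0 0 0 0 0.5" --pt "-0.99 -0.02 0 0 0 0 0.5" --pt "-0.99 -0.02 0 0 0 0 0.5" --pt "-0.99 -0.02 0 0 0 0 0.5" --pt "-0.99 -0.02 0 0 0 0 0.5"

```text
clock: 10.0
tcp_pos: [597.4, -265.2, 101.2]
tcp_rot: [-2.222, -2.219, 0.001]
wrist_force: [0.4, -0.3, 0.3]
gripper_width: 51.0
finger_force: 62.5
```

>>> send_rows --pt "-0.99 -0.02 0.2 0 0 0 0.5" --pt "-0.8 -0.02 0.4 0 0 0 0.5" --pt "-0.4 0 0.4 0 0 0 0.5" --pt "0 0 0 0 0 0 0.5" --pt "0 0 0 0 0 0 0.5"

```text
clock: 10.5
tcp_pos: [596.9, -317.4, 75.6]
tcp_rot: [-2.22, -2.219, -0.0]
wrist_force: [0.6, 0.1, 0.2]
gripper_width: 51.3
finger_force: 62.5
```

```bash
python3 -c "
from h import *
c=cam('side');np.save('side1.npy',c,allow_pickle=True);save(c,'s1.png',(310,60,450,190),4.4)
s=ctrl.read_state();print(s['qpos'],s['tcp_pos'],s['wrist_force'],s['gripper_width'])"
```

```text
[-6.63420107e-01  5.59762971e-01  1.43479775e+00  3.67101067e-04
  1.14834018e+00 -6.64002086e-01] [ 597.4185297  -317.29348917   76.32561342] [-0.28769936  0.27026671 -0.43699719] 51.08130013853311
```

View pics/s1.png

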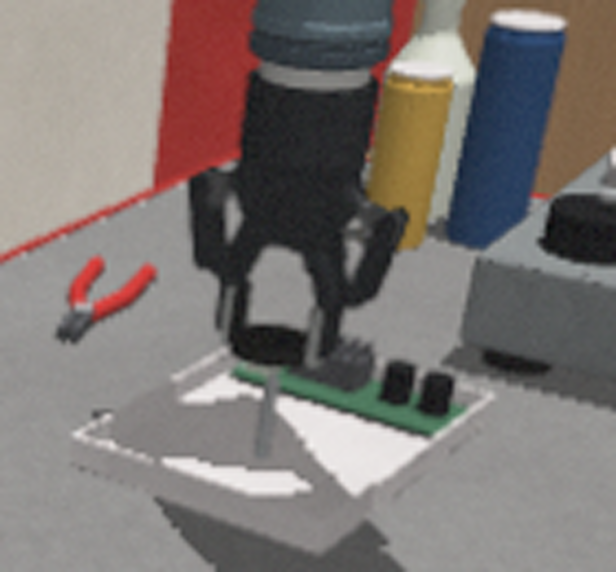

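The crop shows the pad held level at about (270,345), just above and behind the stud, whose tip is at about (270,373) and foot at about (263,455). I'll check the offsets by projection.

```bash
python3 -c "
from m import *
c=np.load('side1.npy',allow_pickle=True).item()
cr=lambda p:np.round((proj(c,p)-[310,60])*4.4,1)
print('stud foot,tip',cr([[597,-325.8,4],[597,-325.8,62]]).tolist(), cr([[600,-325.8,62]]),cr([[597,-322.8,62]]))
for z in (78,82,88): r=27; P=cr(np.c_[597.2+r*np.cos(a),-317.3+r*np.sin(a),0*a+z]); print(z,P.min(0),P.max(0))
g=cv2.cvtColor(c['image'],cv2.COLOR_RGB2GRAY).astype(int)
print(g[144:164:2,364:378]); print(g[130:146,358:376])
"
```

```text
stud foot,tip [[260.8, 455.2], [273.3, 373.5]] [[269.1 372.2]] [[271.1 374.9]]
78 [227.  337.7] [313.9 370.9]
82 [227.8 331.9] [314.9 364.9]
88 [229.  323.1] [316.4 355.8]
[[105 113 120 127 126 130 134 122 116 110  97  70  60  59]
 [102  80  74  81  83  94 103 110 116 112 110 107 105 100]
 [229 229 223 203 194 164  97 110 108  91  72  87  95 105]
 [129 125 128 150 183 159 106 112 141 187 199 194 167  97]
 [130 129 131 127 126 106 110 111 167 224 229 229 229 229]
 [130 128 131 130 122 105 112 112 119 150 205 229 227 230]
 [131 130 131 126 116 105 112 113 117 131 129 155 209 230]
 [132 130 133 127 114 111 114 114 122 129 130 131 129 184]
 [130 131 132 123 104 112 114 122 131 130 128 130 131 133]
 [132 135 132 123 109 116 112 121 132 133 132 132 134 132]]
[[133  79  71 101  85  37  31  36 102 149 147 146 147 148 149 149 147 150]
 [127  67  74 102  75  34  33  43 107 149 150 149 151 149 149 149 148 145]
 [129  60  76 101  68  24  28  55 110 147 149 152 153 148 148 148 147 147]
 [129  61  82 100  52  29  31  53  89 112 110 112 111 115 117 117 119 129]
 [133  80  85  95  43  26  30  38  49
[... 163 characters left out ...]
 31  25  28  26  26  30]
 [143 142 118  91  40  28  29  27  25  34  34  29  25  34  27  21  21  23]
 [143 141 138 117  79  26  31  29  24  29  30  26  27  27  24  26  25  28]
 [146 156 176 160  90  17  29  35  31  27  29  32  28  32  29  28  31  28]
 [177 173 164 153 109  58  28  28  29  29  33  34  34  31  33  33  35  35]
 [189 160 130 136 135 116  82  43  28  35  32  32  32  34  38  32  33  36]
 [162 146 142 144 148 139 130 128 102  77  50  45  29  29  32  24  33  37]
 [145 149 146 148 142 130 128 139 127 125 119 114 103  93  95  88  73  64]
 [149 144 154 171 142 101 105 113 120 127 126 130 134 122 116 110  97  70]
 [153 187 215 202 138 104  82  87  96 105 109 115 123 114 114 107 100  93]]
```

>>> send_rows --pt "-0.32 0.05 0 0 0 0 0.5" --pt "0 0 0 0 0 0 0.5" --pt "0 0 0.2 0 0 0 0.5" --pt "0 0 0.2 0 0 0 0.5" --pt "0 0 0.2 0 0 0 0.5" --pt "0 0 0.2 0 0 0 0.5" --pt "0 0 0.2 0 0 0 0.5" --pt "0 0 0 0 0 0 0.5"

```text
clock: 11.35
tcp_pos: [598.2, -326.0, 50.5]
tcp_rot: [-2.22, -2.22, 0.0]
wrist_force: [-0.9, 0.3, -0.4]
gripper_width: 51.0
finger_force: 62.5
```

>>> send_rows --pt "0 0 0.3 0 0 0 0.5" --pt "0 0 0.3 0 0 0 0.5" --pt "0 0 0.3 0 0 0 0.5" --pt "0 0 0.3 0 0 0 0.5" --pt "0 0 0.3 0 0 0 0.5" --pt "0 0 0.2 0 0 0 0.5" --pt "0 0 0.1 0 0 0 0.5" --pt "0 0 0 0 0 0 0.5"

```text
clock: 12.15
tcp_pos: [598.6, -326.3, 6.3]
tcp_rot: [-2.221, -2.221, 0.0]
wrist_force: [0.1, -0.1, -0.2]
gripper_width: 51.4
finger_force: 62.5
```

>>> send_rows --pt "0 0 0.08 0 0 0 0.5" --pt "0 0 0.06 0 0 0 0.5" --pt "0 0 0.04 0 0 0 0.5" --pt "0 0 0 0 0 0 0.5"

```text
clock: 12.55
tcp_pos: [598.7, -326.4, 2.2]
tcp_rot: [-2.221, -2.221, 0.0]
wrist_force: [-1.0, 0.3, -1.0]
gripper_width: 51.3
finger_force: 62.5
```

>>> send_rows --pt "0 0 0.04 0 0 0 0.5" --pt "0 0 0 0 0 0 0.2" --pt "0 0 0 0 0 0 0.2" --pt "0 0 0 0 0 0 0.2" --pt "0 0 -0.5 0 0 0 0.2" --pt "0 0 -1 0 0 0 0.2" --pt "0 0 -1 0 0 0 0.2" --pt "0 0 -1 0 0 0 0.2" --pt "0 0 -0.8 0 0 0 0.2" --pt "0.985 -0.261 0 0 0 0 0.2" --pt "0.985 -0.261 0 0 0 0 0.2" --pt "0.985 -0.261 0 0 0 0 0.2"

```text
clock: 13.75
tcp_pos: [579.2, -252.1, 110.2]
tcp_rot: [2.221, 2.22, 0.001]
wrist_force: [0.1, 0.5, 0.1]
gripper_width: 68.1
finger_force: 0.0
```

>>> send_rows --pt "0.985 -0.261 0 0 0 0 0.2" --pt "0.985 -0.261 0 0 0 0 0.2" --pt "0.985 -0.261 0 0 0 0 0.2" --pt "0.985 -0.261 0 0 0 0 0.2" --pt "0.985 -0.261 0 0 0 0 0.2" --pt "0.985 -0.261 0 0 0 0 0.2" --pt "0.985 -0.261 0 0 0 0 0.2" --pt "0.985 -0.261 0 0 0 0 0.2" --pt "0.985 -0.261 0 0 0 0 0.2" --pt "0.985 -0.261 0 0 0 0 0.2" --pt "0.985 -0.261 0 0 0 0 0.2" --pt "0.985 -0.261 0 0 0 0 0.2"

```text
clock: 14.95
tcp_pos: [501.1, 43.9, 110.0]
tcp_rot: [2.221, 2.22, 0.002]
wrist_force: [0.1, 1.1, 0.1]
gripper_width: 68.3
finger_force: 0.0
```

```bash
python3 -c "
from h import *
c=cam('top');np.save('top2.npy',c,allow_pickle=True);d=cam('side');np.save('side2.npy',d,allow_pickle=True)
im=np.hstack([cv2.resize(c['image'][190:235,405:455],(400,360),interpolation=3),cv2.resize(d['image'][130:175,345:395],(400,360),interpolation=3)]);cv2.imwrite('pics/p2.png',im[:,:,::-1])
print('pred pad centre px',proj(c,[[598.7,-326.4,14]]),proj(d,[[598.7,-326.4,14]]))
s=ctrl.read_state();print(s['tcp_pos'],s['gripper_width'])"
```

```text
pred pad centre px [[430.37563334 212.06193188]] [[369.32433766 160.09717538]]
[500.23662748  45.32543061 109.65570994] 68.22201783267286
```

View pics/p2.png

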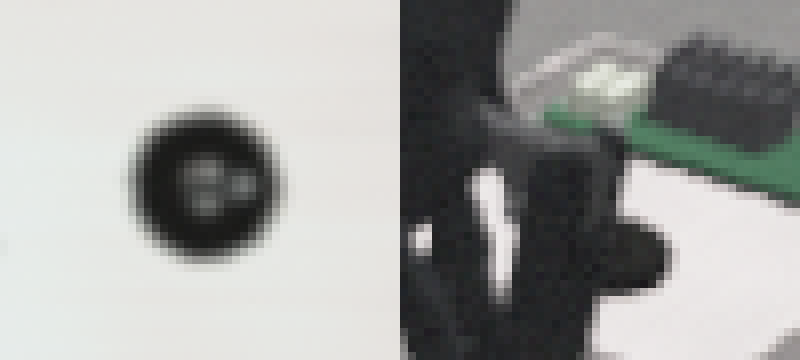

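The left panel shows the pad disc centred at (205,184), the hole at (205,187) with the stud inside it, and the tip at (243,184). The pad is round the stud and centred within about 1 mm, so the stud is at about (598,-326) in TCP coordinates. Next is the transformer.

>>> send_rows --pt "0.971 -0.258 0 0 0 0 0.1" --pt "0.971 -0.258 0 0 0 0 0.1" --pt "0.971 -0.258 0 0 0 0 0.1" --pt "0.971 -0.258 0 0 0 0 0.1" --pt "0.971 -0.258 0 0 0 0 0.1" --pt "0.971 -0.258 0 0 0 0 0.1" --pt "0 0 0 0 0 0 0.1" --pt "0 0 0 0 0 0 0.1"

```text
clock: 15.85
tcp_pos: [462.9, 188.4, 109.4]
tcp_rot: [2.22, 2.222, 0.001]
wrist_force: [-0.3, 0.7, 0.9]
gripper_width: 76.7
finger_force: 0.0
```

>>> send_rows --pt "0 0 0.9 0 0 0 0.1" --pt "0 0 0.9 0 0 0 0.1" --pt "0 0 0.9 0 0 0 0.1" --pt "0 0 0.9 0 0 0 0.1" --pt "0 0 0.5 0 0 0 0.1" --pt "0 0 0.25 0 0 0 0.1" --pt "0 0 0 0 0 0 0.1" --pt "0 0 0 0 0 0 0.3" --pt "0 0 0 0 0 0 0.4" --pt "0 0 0 0 0 0 0.45" --pt "0 0 0 0 0 0 0.5"

```text
clock: 16.95
tcp_pos: [463.0, 188.7, 1.3]
tcp_rot: [2.221, 2.221, 0.002]
wrist_force: [-1.6, -1.5, 5.4]
gripper_width: 48.8
finger_force: 62.7
```

>>> send_rows --pt "0 0 0 0 0 0 0.2" --pt "0 0 0 0 0 0 0.2" --pt "0 0 0 0 0 1 0.2" --pt "0 0 0 0 0 1 0.2" --pt "0 0 0 0 0 1 0.2" --pt "0 0 0 0 0 1 0.2" --pt "0 0 0 0 0 1 0.2" --pt "0 0 0 0 0 1 0.2" --pt "0 0 0 0 0 1 0.2" --pt "0 0 0 0 0 1 0.2" --pt "0 0 0 0 0 1 0.2" --pt "0 0 0 0 0 1 0.2"

```text
clock: 18.15
tcp_pos: [462.5, 188.7, 0.2]
tcp_rot: [2.954, 1.069, 0.001]
wrist_force: [0.8, 0.1, -0.5]
gripper_width: 68.2
finger_force: 0.0
```

>>> send_rows --pt "0 0 0 0 0 1 0.2" --pt "0 0 0 0 0 1 0.2" --pt "0 0 0 0 0 1 0.2" --pt "0 0 0 0 0 1 0.2" --pt "0 0 0 0 0 1 0.2" --pt "0 0 0 0 0 1 0.2" --pt "0 0 0 0 0 1 0.2" --pt "0 0 0 0 0 1 0.2" --pt "0 0 0 0 0 0 0.35" --pt "0 0 0 0 0 0 0.45" --pt "0 0 0 0 0 0 0.5" --pt "0 0 0 0 0 0 0.5"

```text
clock: 19.35
tcp_pos: [462.7, 189.0, 1.0]
tcp_rot: [-3.141, -0.004, -0.001]
wrist_force: [-3.1, 0.5, 8.4]
gripper_width: 50.4
finger_force: 60.8
```

>>> send_rows --pt "0 0 -0.4 0 0 0 0.5" --pt "0 0 -0.8 0 0 0 0.5" --pt "0 0 -0.9 0 0 0 0.5" --pt "0 0 -0.9 0 0 0 0.5" --pt "0 0 -0.8 0 0 0 0.5" --pt "0 0.5 -0.5 0 0 0 0.5" --pt "0.258 0.98 0 0 0 0 0.5" --pt "0.258 0.98 0 0 0 0 0.5" --pt "0.258 0.98 0 0 0 0 0.5" --pt "0.258 0.98 0 0 0 0 0.5" --pt "0.258 0.98 0 0 0 0 0.5" --pt "0.258 0.98 0 0 0 0 0.5"

```text
clock: 20.55
tcp_pos: [500.2, 27.3, 107.1]
tcp_rot: [3.141, 0.001, -0.002]
wrist_force: [0.3, 0.6, -2.7]
gripper_width: 50.7
finger_force: 63.3
```

>>> send_rows --pt "0.258 0.98 0 0 0 0 0.5" --pt "0.258 0.98 0 0 0 0 0.5" --pt "0.258 0.98 0 0 0 0 0.5" --pt "0.258 0.98 0 0 0 0 0.5" --pt "0.258 0.98 0 0 0 0 0.5" --pt "0.258 0.98 0 0 0 0 0.5" --pt "0.258 0.98 0 0 0 0 0.5" --pt "0.258 0.98 0 0 0 0 0.5" --pt "0.258 0.98 0 0 0 0 0.5" --pt "0.258 0.98 0 0 0 0 0.5" --pt "0.258 0.98 0 0 0 0 0.5" --pt "0.258 0.98 0 0 0 0 0.5"

```text
clock: 21.75
tcp_pos: [577.1, -266.4, 106.7]
tcp_rot: [-3.141, -0.001, 0.003]
wrist_force: [0.6, -0.2, -2.9]
gripper_width: 50.2
finger_force: 63.3
```

>>> send_rows --pt "0.258 0.98 0 0 0 0 0.5" --pt "0.258 0.8 0 0 0 0 0.5" --pt "0.25 0.4 0 0 0 0 0.5" --pt "0 0 0 0 0 0 0.5" --pt "0 0 0 0 0 0 0.5"

```text
clock: 22.25
tcp_pos: [596.2, -319.3, 106.6]
tcp_rot: [-3.14, 0.0, 0.003]
wrist_force: [-0.2, 0.7, -3.7]
gripper_width: 50.3
finger_force: 63.3
```

>>> send_rows --pt "0.07 0.27 0.4 0 0 0 0.5" --pt "0 0 0.4 0 0 0 0.5" --pt "0 0 0.2 0 0 0 0.5" --pt "0 0 0.2 0 0 0 0.5" --pt "0 0 0.2 0 0 0 0.5" --pt "0 0 0.2 0 0 0 0.5" --pt "0 0 0.2 0 0 0 0.5" --pt "0 0 0.2 0 0 0 0.5" --pt "0 0 0.2 0 0 0 0.5" --pt "0 0 0 0 0 0 0.5"

```text
clock: 23.25
tcp_pos: [598.7, -325.7, 51.4]
tcp_rot: [-3.141, 0.0, 0.002]
wrist_force: [0.1, -0.3, -3.8]
gripper_width: 50.2
finger_force: 63.3
```

>>> send_rows --pt "0 0 0.25 0 0 0 0.5" --pt "0 0 0.25 0 0 0 0.5" --pt "0 0 0.25 0 0 0 0.5" --pt "0 0 0.25 0 0 0 0.5" --pt "0 0 0.2 0 0 0 0.5" --pt "0 0 0.1 0 0 0 0.5" --pt "0 0 0.06 0 0 0 0.5" --pt "0 0 0 0 0 0 0.5"

```text
clock: 24.05
tcp_pos: [599.2, -326.1, 18.4]
tcp_rot: [-3.141, 0.0, 0.0]
wrist_force: [0.5, -0.1, -3.5]
gripper_width: 50.3
finger_force: 63.3
```

>>> send_rows --pt "-0.03 0 0.06 0 0 0 0.5" --pt "0 0 0.04 0 0 0 0.5" --pt "0 0 0.04 0 0 0 0.5" --pt "0 0 0 0 0 0 0.5"

```text
clock: 24.45
tcp_pos: [598.5, -326.2, 15.2]
tcp_rot: [3.141, -0.0, 0.0]
wrist_force: [0.0, 0.4, -3.4]
gripper_width: 50.1
finger_force: 63.4
```

>>> send_rows --pt "0 0 0.05 0 0 0 0.5" --pt "0 0 0 0 0 0 0.5" --pt "0 0 0 0 0 0 0.2" --pt "0 0 0 0 0 0 0.2" --pt "0 0 0 0 0 0 0.2" --pt "0 0 -0.4 0 0 0 0.2" --pt "0 0 -0.9 0 0 0 0.2" --pt "0 0 -0.9 0 0 0 0.2" --pt "0 0 -0.9 0 0 0 0.2" --pt "0 0 -0.5 0 0 0 0.2"

```text
clock: 25.45
tcp_pos: [599.7, -327.1, 107.0]
tcp_rot: [3.139, -0.0, 0.005]
wrist_force: [0.3, -0.7, 0.4]
gripper_width: 68.2
finger_force: 0.0
```

>>> send_rows --pt "-0.185 -0.979 0 0 0 0 0.2" --pt "-0.185 -0.979 0 0 0 0 0.2" --pt "-0.185 -0.979 0 0 0 0 0.2" --pt "-0.185 -0.979 0 0 0 0 0.2" --pt "-0.185 -0.979 0 0 0 0 0.2" --pt "-0.185 -0.979 0 0 0 0 0.2" --pt "-0.185 -0.979 0 0 0 0 0.2" --pt "-0.185 -0.979 0 0 0 0 0.2" --pt "-0.185 -0.979 0 0 0 0 0.2" --pt "-0.185 -0.979 0 0 0 0 0.2" --pt "-0.185 -0.979 0 0 0 0 0.2" --pt "-0.185 -0.979 0 0 0 0 0.2"

```text
clock: 26.65
tcp_pos: [542.7, -31.5, 104.0]
tcp_rot: [-3.142, 0.0, -0.0]
wrist_force: [-0.1, -0.0, 0.2]
gripper_width: 68.4
finger_force: 0.0
```

```bash
python3 -c "
from h import *
c=cam('top');d=cam('side')
im=np.hstack([cv2.resize(c['image'][190:235,405:455],(400,360),interpolation=3),cv2.resize(d['image'][130:175,345:395],(400,360),interpolation=3)]);cv2.imwrite('pics/p3.png',im[:,:,::-1])
s=ctrl.read_state();print(s['tcp_pos'],s['gripper_width'],s['wrist_force'])"
```

```text
[542.03768341 -29.77787747 103.69447154] 68.27171154992668 [-0.02007524 -0.09730578 -0.55253473]
```

View pics/p3.png

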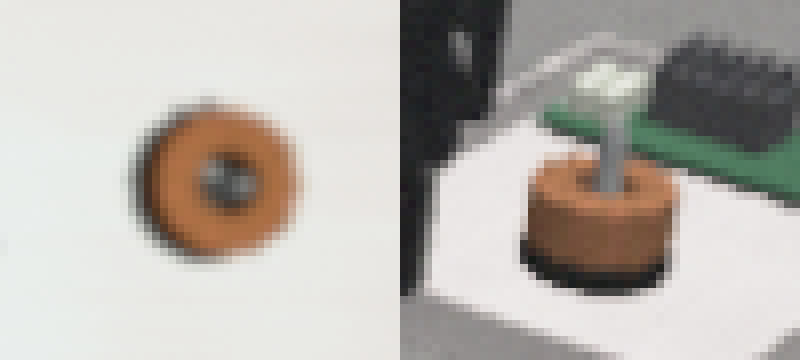

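The transformer at (225,182) is seated flat on the pad round the stud, and the side panel shows the pad beneath it. Next is the small pad.

>>> send_rows --pt "-0.183 -0.971 0 0 0 0 0.2" --pt "-0.183 -0.971 0 0 0 0 0.2" --pt "-0.183 -0.971 0 0 0 0 0.2" --pt "-0.183 -0.971 0 0 0 0 0.2" --pt "-0.183 -0.971 0 0 0 0 0.2" --pt "-0.183 -0.971 0 0 0 0 0.2" --pt "-0.183 -0.971 0 0 0 0 0.2" --pt "-0.183 -0.971 0 0 0 0 0.2" --pt "-0.183 -0.971 0 0 0 0 0.2" --pt "-0.183 -0.971 0 0 0 0 0.2" --pt "-0.183 -0.971 0 0 0 0 0.2" --pt "-0.183 -0.971 0 0 0 0 0.2"

```text
clock: 27.95
tcp_pos: [488.6, 259.2, 104.0]
tcp_rot: [3.141, -0.001, 0.001]
wrist_force: [0.2, -0.5, 0.4]
gripper_width: 68.3
finger_force: 0.0
```

>>> send_rows --pt "-0.183 -0.971 0 0 0 0 0.2" --pt "-0.183 -0.971 0 0 0 0 0.2" --pt "-0.183 -0.971 0 0 0 0 0.2" --pt "-0.183 -0.971 0 0 0 0 0.2" --pt "0 0 0 0 0 0 0.2" --pt "0 0 0 0 0 0 0.2"

```text
clock: 28.55
tcp_pos: [470.2, 355.7, 103.7]
tcp_rot: [3.141, 0.001, 0.0]
wrist_force: [0.1, -0.0, 0.4]
gripper_width: 68.5
finger_force: 0.0
```

>>> send_rows --pt "-0.04 -0.1 0.9 0 0 0 0.2" --pt "0 0 0.9 0 0 0 0.2" --pt "0 0 0.9 0 0 0 0.2" --pt "0 0 0.8 0 0 0 0.3" --pt "0 0 0.4 0 0 0 0.4" --pt "0 0 0.25 0 0 0 0.4" --pt "0 0 0 0 0 0 0.5" --pt "0 0 0 0 0 0 0.6" --pt "0 0 0 0 0 0 0.65" --pt "0 0 0 0 0 0 0.7"

```text
clock: 29.55
tcp_pos: [469.6, 358.8, 1.1]
tcp_rot: [-3.141, 0.0, -0.003]
wrist_force: [1.0, -1.0, 1.2]
gripper_width: 32.4
finger_force: 59.7
```

>>> send_rows --pt "0 0 0 0 0 0 0.4" --pt "0 0 0 0 0 0 0.4" --pt "0 0 0 0 0 -1 0.4" --pt "0 0 0 0 0 -1 0.4" --pt "0 0 0 0 0 -1 0.4" --pt "0 0 0 0 0 -1 0.4" --pt "0 0 0 0 0 -1 0.4" --pt "0 0 0 0 0 -1 0.4" --pt "0 0 0 0 0 -1 0.4" --pt "0 0 0 0 0 -1 0.4" --pt "0 0 0 0 0 -1 0.4" --pt "0 0 0 0 0 -1 0.4"

```text
clock: 30.75
tcp_pos: [468.8, 358.5, 0.0]
tcp_rot: [-2.845, -1.333, 0.0]
wrist_force: [0.0, -0.1, -0.2]
gripper_width: 51.3
finger_force: 0.0
```

>>> send_rows --pt "0 0 0 0 0 -1 0.4" --pt "0 0 0 0 0 -1 0.4" --pt "0 0 0 0 0 -1 0.4" --pt "0 0 0 0 0 -1 0.4" --pt "0 0 0 0 0 -1 0.4" --pt "0 0 0 0 0 -1 0.4" --pt "0 0 0 0 0 -1 0.4" --pt "0 0 0 0 0 -1 0.4" --pt "0 0 0 0 0 0 0.55" --pt "0 0 0 0 0 0 0.65" --pt "0 0 0 0 0 0 0.7" --pt "0 0 0 0 0 0 0.7"

```text
clock: 31.95
tcp_pos: [469.2, 358.7, 0.5]
tcp_rot: [2.223, 2.22, 0.001]
wrist_force: [-0.8, -0.1, 4.6]
gripper_width: 32.4
finger_force: 60.0
```

>>> send_rows --pt "0 0 -0.4 0 0 0 0.7" --pt "0 0 -0.8 0 0 0 0.7" --pt "0 0 -0.9 0 0 0 0.7" --pt "0 0 -0.9 0 0 0 0.7" --pt "0 0 -0.8 0 0 0 0.7" --pt "-0.5 0 -0.4 0 0 0 0.7" --pt "-0.978 0.184 0 0 0 0 0.7" --pt "-0.978 0.184 0 0 0 0 0.7" --pt "-0.978 0.184 0 0 0 0 0.7" --pt "-0.978 0.184 0 0 0 0 0.7" --pt "-0.978 0.184 0 0 0 0 0.7" --pt "-0.978 0.184 0 0 0 0 0.7"

```text
clock: 33.15
tcp_pos: [495.8, 197.4, 104.6]
tcp_rot: [-2.222, -2.22, 0.002]
wrist_force: [-0.1, 0.2, 0.5]
gripper_width: 32.1
finger_force: 59.6
```

>>> send_rows --pt "-0.978 0.184 0 0 0 0 0.7" --pt "-0.978 0.184 0 0 0 0 0.7" --pt "-0.978 0.184 0 0 0 0 0.7" --pt "-0.978 0.184 0 0 0 0 0.7" --pt "-0.978 0.184 0 0 0 0 0.7" --pt "-0.978 0.184 0 0 0 0 0.7" --pt "-0.978 0.184 0 0 0 0 0.7" --pt "-0.978 0.184 0 0 0 0 0.7" --pt "-0.978 0.184 0 0 0 0 0.7" --pt "-0.978 0.184 0 0 0 0 0.7" --pt "-0.978 0.184 0 0 0 0 0.7" --pt "-0.978 0.184 0 0 0 0 0.7"

```text
clock: 34.35
tcp_pos: [550.6, -95.6, 104.5]
tcp_rot: [-2.222, -2.22, 0.001]
wrist_force: [-0.5, -1.0, -0.3]
gripper_width: 32.5
finger_force: 59.6
```

>>> send_rows --pt "-0.978 0.184 0 0 0 0 0.7" --pt "-0.978 0.184 0 0 0 0 0.7" --pt "-0.978 0.184 0 0 0 0 0.7" --pt "-0.978 0.184 0 0 0 0 0.7" --pt "-0.978 0.184 0 0 0 0 0.7" --pt "-0.978 0.184 0 0 0 0 0.7" --pt "-0.978 0.184 0 0 0 0 0.7" --pt "-0.978 0.184 0 0 0 0 0.7" --pt "-0.8 0.184 0 0 0 0 0.7" --pt "-0.2 0 0 0 0 0 0.7" --pt "0 0 0 0 0 0 0.7"

```text
clock: 35.45
tcp_pos: [591.9, -315.3, 104.4]
tcp_rot: [-2.222, -2.218, 0.0]
wrist_force: [0.8, 0.9, -0.1]
gripper_width: 32.8
finger_force: 59.6
```

>>> send_rows --pt "-0.43 0.255 0.2 0 0 0 0.7" --pt "0 0 0.4 0 0 0 0.7" --pt "0 0 0.4 0 0 0 0.7" --pt "0 0 0.2 0 0 0 0.7" --pt "0 0 0.2 0 0 0 0.7" --pt "0 0 0.2 0 0 0 0.7" --pt "0 0 0.2 0 0 0 0.7" --pt "0 0 0.2 0 0 0 0.7" --pt "0 0 0.2 0 0 0 0.7" --pt "0 0 0 0 0 0 0.7"

```text
clock: 36.45
tcp_pos: [598.9, -325.2, 49.1]
tcp_rot: [-2.221, -2.22, 0.0]
wrist_force: [-0.7, 0.6, -0.9]
gripper_width: 32.4
finger_force: 59.6
```

Threaded without force. I'll lower it to the seat.

>>> send_rows --pt "-0.02 -0.02 0.2 0 0 0 0.7" --pt "0 0 0.15 0 0 0 0.7" --pt "0 0 0.08 0 0 0 0.7" --pt "0 0 0.05 0 0 0 0.7" --pt "0 0 0 0 0 0 0.7"

```text
clock: 36.95
tcp_pos: [598.7, -326.0, 37.8]
tcp_rot: [-2.221, -2.221, 0.0]
wrist_force: [-0.5, 0.6, 0.4]
gripper_width: 32.5
finger_force: 59.6
```

>>> send_rows --pt "0 0 0.05 0 0 0 0.7" --pt "0 0 0 0 0 0 0.7" --pt "0 0 0 0 0 0 0.4" --pt "0 0 0 0 0 0 0.4" --pt "0 0 0 0 0 0 0.4" --pt "0 0 -0.4 0 0 0 0.4" --pt "0 0 -0.9 0 0 0 0.4" --pt "0 0 -0.9 0 0 0 0.4" --pt "0 0 -0.4 0 0 0 0.4"

```text
clock: 37.85
tcp_pos: [600.2, -327.0, 105.2]
tcp_rot: [2.218, 2.218, 0.001]
wrist_force: [-1.1, -0.1, -0.5]
gripper_width: 50.8
finger_force: 0.0
```

>>> send_rows --pt "0.964 0.028 0 0 0 0 0.4" --pt "0.964 0.028 0 0 0 0 0.4" --pt "0.964 0.028 0 0 0 0 0.4" --pt "0.964 0.028 0 0 0 0 0.4" --pt "0.964 0.028 0 0 0 0 0.4" --pt "0.964 0.028 0 0 0 0 0.4" --pt "0.964 0.028 0 0 0 0 0.4" --pt "0.964 0.028 0 0 0 0 0.4" --pt "0.964 0.028 0 0 0 0 0.4" --pt "0.964 0.028 0 0 0 0 0.4" --pt "0.964 0.028 0 0 0 0 0.4" --pt "0.964 0.028 0 0 0 0 0.4"

```text
clock: 39.05
tcp_pos: [607.2, -35.8, 101.9]
tcp_rot: [2.222, 2.221, 0.0]
wrist_force: [1.1, -0.3, -0.6]
gripper_width: 51.2
finger_force: 0.0
```

```bash
python3 -c "
from h import *
c=cam('top');d=cam('side')
im=np.hstack([cv2.resize(c['image'][190:235,405:455],(400,360),interpolation=3),cv2.resize(d['image'][130:175,345:395],(400,360),interpolation=3)]);cv2.imwrite('pics/p4.png',im[:,:,::-1])
s=ctrl.read_state();print(s['tcp_pos'],s['gripper_width'],s['wrist_force'])"
```

```text
[606.96613723 -33.90680279 101.80207351] 51.6437487850607 [ 0.02839224 -0.12810903 -0.69410064]
```

View pics/p4.png

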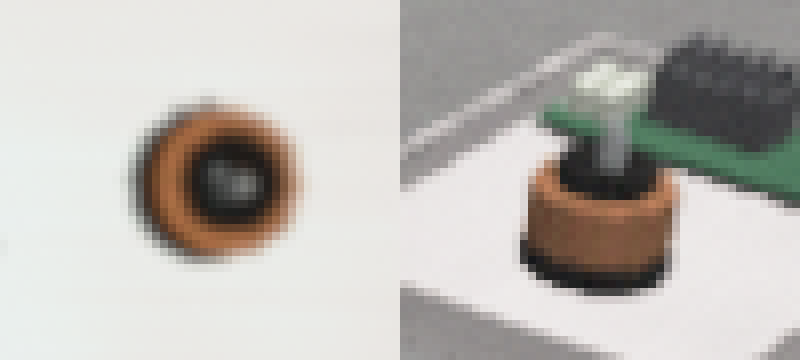

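The small pad, the black disc at (232,180), lies flat on the transformer round the stud. Now the cap plate.

>>> send_rows --pt "0.956 0.027 0 0 0 0 0.4" --pt "0.956 0.027 0 0 0 0 0.4" --pt "0.956 0.027 0 0 0 0 0.4" --pt "0.956 0.027 0 0 0 0 0.4" --pt "0.956 0.027 0 0 0 0 0.4" --pt "0.956 0.027 0 0 0 0 0.4" --pt "0.956 0.027 0 0 0 0 0.4" --pt "0.956 0.027 0 0 0 0 0.4" --pt "0.956 0.027 0 0 0 0 0.4" --pt "0.956 0.027 0 0 0 0 0.4" --pt "0.956 0.027 0 0 0 0 0.4" --pt "0.956 0.027 0 0 0 0 0.4"

```text
clock: 40.35
tcp_pos: [615.8, 250.1, 101.9]
tcp_rot: [2.222, 2.22, -0.0]
wrist_force: [0.6, 0.1, 0.8]
gripper_width: 50.9
finger_force: 0.0
```

>>> send_rows --pt "0.956 0.027 0 0 0 0 0.4" --pt "0.956 0.027 0 0 0 0 0.4" --pt "0.956 0.027 0 0 0 0 0.4" --pt "0.956 0.027 0 0 0 0 0.4" --pt "0.1 0 0.8 0 0 0 0.4" --pt "0 0 0.8 0 0 0 0.4" --pt "0 0 0.8 0 0 0 0.4" --pt "0 0 0.5 0 0 0 0.4" --pt "0 0 0 0 0 0 0.45" --pt "0 0 0 0 0 0 0.5"

```text
clock: 41.35
tcp_pos: [618.6, 347.8, 29.7]
tcp_rot: [2.222, 2.221, 0.0]
wrist_force: [-0.5, 0.3, 0.3]
gripper_width: 42.5
finger_force: 0.0
```

>>> send_rows --pt "0 0 0.4 0 0 0 0.5" --pt "0 0 0.4 0 0 0 0.5" --pt "0 0 0.15 0 0 0 0.5" --pt "0 0 0 0 0 0 0.5" --pt "0 0 0 0 0 0 0.6" --pt "0 0 0 0 0 0 0.7" --pt "0 0 0 0 0 0 0.75" --pt "0 0 0 0 0 0 0.8"

```text
clock: 42.15
tcp_pos: [618.7, 348.3, 6.2]
tcp_rot: [2.221, 2.221, 0.002]
wrist_force: [-0.2, 0.1, 2.0]
gripper_width: 24.1
finger_force: 59.2
```

>>> send_rows --pt "0 0 0 0 0 0 0.5" --pt "0 0 0 0 0 0 0.5" --pt "0 0 0 0 0 1 0.5" --pt "0 0 0 0 0 1 0.5" --pt "0 0 0 0 0 1 0.5" --pt "0 0 0 0 0 1 0.5" --pt "0 0 0 0 0 1 0.5" --pt "0 0 0 0 0 1 0.5" --pt "0 0 0 0 0 1 0.5" --pt "0 0 0 0 0 1 0.5" --pt "0 0 0 0 0 1 0.5" --pt "0 0 0 0 0 1 0.5"

```text
clock: 43.35
tcp_pos: [618.0, 348.0, 5.3]
tcp_rot: [-2.954, -1.069, 0.001]
wrist_force: [0.4, 0.8, 1.3]
gripper_width: 42.8
finger_force: 0.0
```

>>> send_rows --pt "0 0 0 0 0 1 0.5" --pt "0 0 0 0 0 1 0.5" --pt "0 0 0 0 0 1 0.5" --pt "0 0 0 0 0 1 0.5" --pt "0 0 0 0 0 1 0.5" --pt "0 0 0 0 0 1 0.5" --pt "0 0 0 0 0 1 0.5" --pt "0 0 0 0 0 1 0.5" --pt "0 0 0 0 0 0 0.6" --pt "0 0 0 0 0 0 0.7" --pt "0 0 0 0 0 0 0.75" --pt "0 0 0 0 0 0 0.8"

```text
clock: 44.55
tcp_pos: [618.3, 348.1, 5.8]
tcp_rot: [-3.141, -0.001, -0.001]
wrist_force: [0.4, -0.1, 1.9]
gripper_width: 24.2
finger_force: 59.1
```

>>> send_rows --pt "0 0 -0.4 0 0 0 0.8" --pt "0 0 -0.8 0 0 0 0.8" --pt "0 0 -0.9 0 0 0 0.8" --pt "0 0 -0.9 0 0 0 0.8" --pt "0 0 -0.8 0 0 0 0.8" --pt "0 0.5 -0.4 0 0 0 0.8" --pt "-0.029 0.98 0 0 0 0 0.8" --pt "-0.029 0.98 0 0 0 0 0.8" --pt "-0.029 0.98 0 0 0 0 0.8" --pt "-0.029 0.98 0 0 0 0 0.8" --pt "-0.029 0.98 0 0 0 0 0.8" --pt "-0.029 0.98 0 0 0 0 0.8"

```text
clock: 45.75
tcp_pos: [613.4, 186.7, 111.1]
tcp_rot: [3.141, -0.001, 0.0]
wrist_force: [-0.5, -0.4, -0.5]
gripper_width: 24.8
finger_force: 59.0
```

>>> send_rows --pt "-0.029 0.98 0 0 0 0 0.8" --pt "-0.029 0.98 0 0 0 0 0.8" --pt "-0.029 0.98 0 0 0 0 0.8" --pt "-0.029 0.98 0 0 0 0 0.8" --pt "-0.029 0.98 0 0 0 0 0.8" --pt "-0.029 0.98 0 0 0 0 0.8" --pt "-0.029 0.98 0 0 0 0 0.8" --pt "-0.029 0.98 0 0 0 0 0.8" --pt "-0.029 0.98 0 0 0 0 0.8" --pt "-0.029 0.98 0 0 0 0 0.8" --pt "-0.029 0.98 0 0 0 0 0.8" --pt "-0.029 0.98 0 0 0 0 0.8"

```text
clock: 46.95
tcp_pos: [604.3, -107.1, 111.1]
tcp_rot: [3.141, -0.001, 0.0]
wrist_force: [0.1, -0.3, -1.5]
gripper_width: 24.1
finger_force: 59.0
```

>>> send_rows --pt "-0.029 0.98 0 0 0 0 0.8" --pt "-0.029 0.98 0 0 0 0 0.8" --pt "-0.029 0.98 0 0 0 0 0.8" --pt "-0.029 0.98 0 0 0 0 0.8" --pt "-0.029 0.98 0 0 0 0 0.8" --pt "-0.029 0.98 0 0 0 0 0.8" --pt "-0.029 0.98 0 0 0 0 0.8" --pt "-0.029 0.8 0 0 0 0 0.8" --pt "0 0.5 0 0 0 0 0.8" --pt "0 0 0 0 0 0 0.8" --pt "0 0 0 0 0 0 0.8"

```text
clock: 48.05
tcp_pos: [599.0, -308.9, 110.4]
tcp_rot: [-3.141, 0.001, 0.001]
wrist_force: [-0.3, -0.0, -0.4]
gripper_width: 24.5
finger_force: 59.0
```

>>> send_rows --pt "-0.03 0.68 0.2 0 0 0 0.8" --pt "0 0 0.4 0 0 0 0.8" --pt "0 0 0.4 0 0 0 0.8" --pt "0 0 0.2 0 0 0 0.8" --pt "0 0 0.2 0 0 0 0.8" --pt "0 0 0.2 0 0 0 0.8" --pt "0 0 0.2 0 0 0 0.8" --pt "0 0 0.15 0 0 0 0.8" --pt "0 0 0 0 0 0 0.8"

```text
clock: 48.95
tcp_pos: [598.1, -326.1, 61.1]
tcp_rot: [-3.141, 0.0, 0.001]
wrist_force: [0.7, 0.7, 0.1]
gripper_width: 24.5
finger_force: 59.1
```

>>> send_rows --pt "0 0 0.15 0 0 0 0.8" --pt "0 0 0.1 0 0 0 0.8" --pt "0 0 0.06 0 0 0 0.8" --pt "0 0 0.04 0 0 0 0.8" --pt "0 0 0.02 0 0 0 0.8" --pt "0 0 0 0 0 0 0.8"

```text
clock: 49.55
tcp_pos: [598.3, -326.3, 52.4]
tcp_rot: [-3.141, 0.0, 0.0]
wrist_force: [-1.0, 1.5, -0.1]
gripper_width: 24.3
finger_force: 59.1
```

>>> send_rows --pt "0 0 0.02 0 0 0 0.8" --pt "0 0 0 0 0 0 0.5" --pt "0 0 0 0 0 0 0.5" --pt "0 0 0 0 0 0 0.5" --pt "0 0 -0.4 0 0 0 0.5" --pt "0 0 -0.8 0 0 0 0.5" --pt "0 0 -0.8 0 0 0 0.5" --pt "-1 0 -0.5 0 0 0 0.5" --pt "-1 0 0 0 0 0 0.5" --pt "-1 0 0 0 0 0 0.5" --pt "-1 0 0 0 0 0 0.5" --pt "-1 0 0 0 0 0 0.5"

```text
clock: 50.75
tcp_pos: [472.8, -326.7, 115.6]
tcp_rot: [3.14, -0.0, 0.002]
wrist_force: [-0.2, -0.3, -0.5]
gripper_width: 42.9
finger_force: 0.0
```

>>> send_rows --pt "0 -1 0 0 0 0 0.5" --pt "0 -1 0 0 0 0 0.5" --pt "0 -1 0 0 0 0 0.5" --pt "0 -1 0 0 0 0 0.5" --pt "0 -1 0 0 0 0 0.5" --pt "0 -1 0 0 0 0 0.5" --pt "0 -1 0 0 0 0 0.5" --pt "0 -1 0 0 0 0 0.5" --pt "0 0 0 0 0 0 0.5" --pt "0 0 0 0 0 0 0.5"

```text
clock: 51.75
tcp_pos: [474.0, -126.5, 115.4]
tcp_rot: [3.14, 0.002, 0.002]
wrist_force: [-0.6, -0.7, -0.4]
gripper_width: 42.6
finger_force: 0.0
```

```bash
python3 -c "
from h import *
c=cam('top');d=cam('side')
im=np.hstack([cv2.resize(c['image'][190:235,405:455],(400,360),interpolation=3),cv2.resize(d['image'][130:175,345:395],(400,360),interpolation=3)]);cv2.imwrite('pics/p5.png',im[:,:,::-1])
s=ctrl.read_state();print(s['tcp_pos'],s['gripper_width'],s['wrist_force'])"
```

```text
[ 473.95943604 -127.32857523  115.16086461] 42.601940799731395 [-1.01624156 -0.68549739 -0.28317539]
```

View pics/p5.png

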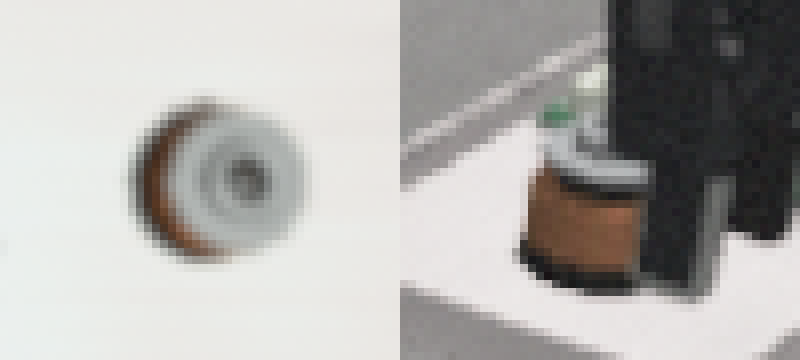

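The cap plate is at (238,180), boss up and flat on the stack, with the stud showing in its hole at (247,180). The gripper is clear, so I'm handing in.

```bash
python3 -c "
from h import *
print(ctrl.job_done())"
```

```text
the job is handed in; nothing more can be done
None
```

I stacked the large pad, transformer, small pad and cap plate (boss up) on the stud and handed the job in at about 52 s. The last pictures show everything seated and the gripper clear, but the hand-in returned no verdict.

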